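# Line up the bolts by size on the setting-out strip

## Task

Set out the four hex bolts in order of size for refitting the machine: stand each on its head, upright, on the middle of its own yellow spot on the steel strip, the largest on the spot next to the red end block and then down in size to the smallest at the grey end. Do not let any bolt topple over at any time.

Things in the scene. Friction and masses are not known exactly. Their poses are not given: they have to be found in the camera images.
- bolt_small: smallest bolt, brass-yellow: loose hex bolt standing on its head. Head 22 mm across flats, 9 mm high, at the bottom; above it a round shank 14 mm in diameter up to 50 mm, its full height. Origin: centre of the head's underside; z up along the shank. The bolts start in an irregular row on the bench between robot and strip, at least 70 mm apart centre to centre.
- bolt_medium: second smallest bolt, blue-coated: loose hex bolt standing on its head. Head 28 mm across flats, 12 mm high, at the bottom; above it a round shank 18 mm in diameter up to 70 mm, its full height. Origin: centre of the head's underside; z up along the shank. A loose nut (18 mm high) and a bearing (14 mm high), 40 mm wide, stand in the same row as the bolts.
- bolt_large: second largest bolt, dark steel: loose hex bolt standing on its head. Head 34 mm across flats, 14 mm high, at the bottom; above it a round shank 22 mm in diameter up to 90 mm, its full height. Origin: centre of the head's underside; z up along the shank.
- bolt_giant: largest bolt, copper-brown: loose hex bolt standing on its head. Head 41 mm across flats, 17 mm high, at the bottom; above it a round shank 27 mm in diameter up to 110 mm, its full height. Origin: centre of the head's underside; z up along the shank. Mass up to 0.55 kg; the other bolts are lighter.
- spot_a: yellow spot, 54 mm in diameter, painted on the dark steel strip; number 1 of four in a row from the strip's right end (-y) to its left end (+y), 90 mm apart. Origin: centre of the spot on the strip's upper face, 12 mm above the bench; z up, y along the strip to the left, x across it. Strip: 66 x 460 x 12 mm, fixed, turned up to 10 degrees.
- spot_b: yellow spot, 54 mm in diameter, painted on the dark steel strip; number 2 of four in a row from the strip's right end (-y) to its left end (+y), 90 mm apart. Origin: centre of the spot on the strip's upper face, 12 mm above the bench; z up, y along the strip to the left, x across it.
- spot_c: yellow spot, 54 mm in diameter, painted on the dark steel strip; number 3 of four in a row from the strip's right end (-y) to its left end (+y), 90 mm apart. Origin: centre of the spot on the strip's upper face, 12 mm above the bench; z up, y along the strip to the left, x across it.
- spot_d: yellow spot, 54 mm in diameter, painted on the dark steel strip; number 4 of four in a row from the strip's right end (-y) to its left end (+y), 90 mm apart. Origin: centre of the spot on the strip's upper face, 12 mm above the bench; z up, y along the strip to the left, x across it.
- red_block: red-painted end block, 56 x 30 x 26 mm with a small nut on top (33 mm high in all), fixed on the strip at one of its two ends, 75 mm beyond the nearest spot; a grey block like it is at the other end. Which end has the red one varies. Origin: centre of its underside, on the strip's upper face 12 mm above the bench.
Not all that is in view belongs to the job. Leave any green look-alike of the bolt_small alone.

How it is judged:
By the outcome, as a careful person would: the job done as asked, in the order asked, and still so for the second after the job is handed in, with the robot touching nothing.
It also fails if it takes over 115 s, if anything falls off the work surface, if the arm or the gripper's body presses on something with over 40 N, if the wrist force passes 120 N, or if a joint passes its speed limit or range.

## Robot

A 7-joint arm with a two-finger parallel gripper is mounted at the origin on the work surface. World frame = base frame: x ahead of the robot, y to its left, z up, the work surface at z = 0. Lengths are in mm, angles in rad, forces in N, time in s.
With the tool pointing down it reaches from about 350 to 900 mm from the base axis. Payload 8.1 kg.
Tool frame: the origin (TCP) lies midway between the tips of the shut fingers; the grasp point (between the pads) lies 19 mm behind it; z points along the fingers, y is the line along which they close (so a half turn about z gives the same grasp; the last joint's range is limited). The gripper opens to 92 mm and grips with 3 to 60 N. Pads are 19 mm wide; open, the fingers measure 130 mm over their backs; the gripper's body (75 mm by 190 mm) begins 47 mm behind the grasp point.
Start: joints at [-1.447, 0.434, 0.025, 1.573, -0.012, 1.134, -0.075], TCP at [140.565, 609.002, 226.742] pointing down, gripper open.
Joint ranges: [-2.62, 2.62], [-0.44, 2.09], [-1.27, 1.32], [0.08, 2.57], [-1.32, 4.46], [0.12, 2], [-2.74, 2.74]. Speed limits (rad/s): [2.22, 2.22, 3.01, 3.01, 3.14, 3.14, 3.14].

## Interface

Orientations are given as [roll, pitch, yaw] about the fixed x, y, z axes, in that order (R = Rz(yaw) Ry(pitch) Rx(roll)).
In Python, from rig import sensors, optics, manip, nets gives the robot as it stands.
- The arm moves only by the shell command python3 -m pendant 'ROWS'. ROWS is JSON, a list of rows, each a list of 3 entries, a list of its own where there are three numbers: the turn, a rotation vector about the tool's x, y, z in units of 6 degrees (1.0 is 6 degrees), then the shift along the tool's x, y, z in units of 50 mm (1.0 is 50 mm), then the finger opening in mm, from 0 to 91.8. In form: [[[wx, wy, wz], [x, y, z], jaw], ...]. A call has 1 to 12 rows; each row shifts and turns the commanded pose from where the row before left it, along the tool's axes as they then stand; what a row does not reach is not made up. A row lasts 1/8 s, in which the tool goes at most 62.5 mm and 10.7 degrees, less where a joint would pass 70% of its speed; a pose out of reach is approached as far as the arm can. A call is refused whole if a number of a shift passes 1 or a number of a turn 1, either way. A call with a gripper value outside its range is refused whole. The fingers move at their own pace and stop on an object; the grip force is fixed at half the most. Time passes only in rows, so rows that do not move let the fingers close. It gives the time, the measured TCP pose, the force, the opening and the grip force at its end, in the units of the state.
- sensors.state(): the state, without advancing time (a new reading comes with each control period).
- optics.get_image(name): name is "scene" or "top" or "wrist"; returns the picture (384x512x3 uint8, red, green, blue); there is no depth.
- optics.camera_info(name): a dict with "K" (3x3 intrinsics, pixels), "eye" and "attitude" of the camera in the world. Camera axes: x right, y down, z forward; pixel columns grow to the right and rows downward; lengths in mm; the calibration is good to about 2 mm. A picture is of the moment at which its call begins: read the wrist's pose just before it. camera_info takes no time and is no camera call; for the wrist camera it gives the pose at the moment of the call.
- manip.job_done(): hands the job in; it is judged then, once.
Trained networks look in the newest picture that a camera, given by its name, has taken for a name from the list of things; names that differ only in an ending like _2 or _b are one class to them, and where a whole thing is asked for, a point or a joint stands for the part that bears it (a point fixed in the world has none). Each returns a list of dicts, best first, with "score" (0 to 1); they miss things now and then, are a little off and sometimes report something else, mostly with a low value. They report only what shows in the picture. A call takes as long as a camera call. They do not tell look-alikes from the thing itself.
- nets.spot_in(camera, name): "box" ([centre column, centre row, width, height] in pixels, round what is visible of it).
- nets.outline_of(camera, name): "mask" (384x512 bool, what is visible of it) and "box" ([centre column, centre row, width, height] in pixels, round what is visible of it).
The state is a dict: "time_s": time; "joint_positions": joint angles; "qd": joint speeds; "tau": joint torques, N m; "tool_pos": TCP position; "tool_rot": TCP orientation; "contact_force": force on the tool from outside, world axes, zero at the start; "ft_torque": the same for the moment, N m; "grip_width": finger opening in mm; "grasp_force": force on a finger pad.
Only numpy, scipy, OpenCV 4.12 (cv2) and the standard library are available. Lean on these libraries where they do the work, as an engineer would, in place of code of your own. Each camera call takes 0.05 s, during which the arm holds its last target. There are 200 camera calls.

## Working session

There is one attempt and no reset: what is moved stays moved. The work goes in short steps, Python scripts to look and compute and a shell command to move; the robot and the scene stay as the last step left them, time stands still between calls to the robot, and variables do not carry over. Pictures are saved under pics/ and viewed, at most 14 in all, crops included, and the job is handed in when it is done.

```bash
mkdir -p pics; python3 - <<'E'
from rig import sensors, optics
import cv2
s=sensors.state(); print(s['time_s'],s['tool_pos'],s['tool_rot'],s['grip_width'])
for n in('top','scene'):
    cv2.imwrite(f'pics/{n}0.png',cv2.cvtColor(optics.get_image(n),cv2.COLOR_RGB2BGR)); print(n,optics.camera_info(n))
E
```

```text
0.0 [140.47325776 608.46813078 225.94955232] [-3.14001641e+00  1.58786660e-04  2.91475949e+00] 92.16990089368817
top {'K': array([[489.74779159,   0.        , 261.250205  ],
       [  0.        , 489.74779159, 190.05394121],
       [  0.        ,   0.        ,   1.        ]]), 'eye': array([ 489.17326228,    7.52719695, 1050.37202483]), 'attitude': array([-3.10311929e+00, -3.01891720e-03, -1.56801892e+00])}
scene {'K': array([[402.58077364,   0.        , 258.16581423],
       [  0.        , 402.58077364, 193.47355244],
       [  0.        ,   0.        ,   1.        ]]), 'eye': array([759.55618444, 399.81280889, 684.44125568]), 'attitude': array([-2.5003498 ,  0.00572262,  2.5980614 ])}
```

View pics/top0.png

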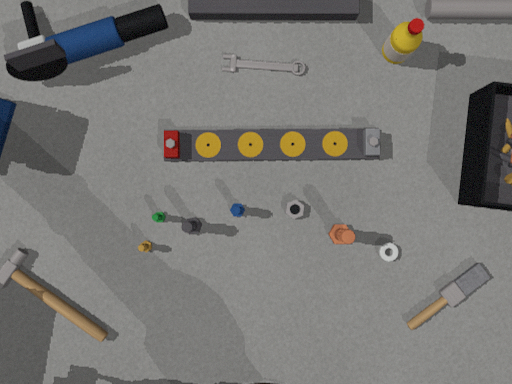

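View pics/scene0.png

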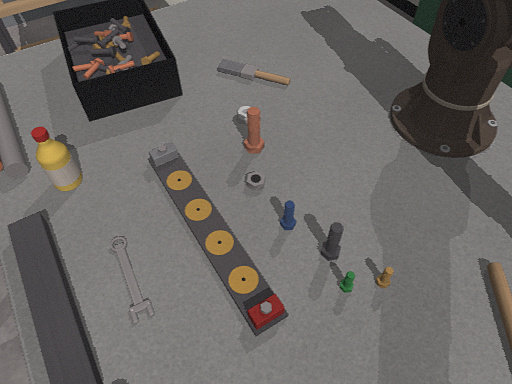

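The top view shows the strip's red block at (171,143) on the left (+y), with spots at columns 208, 250, 293 and 335 on row 144. Bolts: brass (146,246), dark (192,226), blue (238,210), copper (342,234). The green look-alike is at (159,217), the nut at (295,209) and the bearing at (389,252). The scene view agrees. So giant goes to spot_d, large to c, medium to b and small to a.

```bash
cat > h.py <<'E'
import numpy as np, cv2
from scipy.spatial.transform import Rotation as R
from scipy.optimize import minimize
from rig import sensors, optics, nets
DIM={'bolt_small':(22,9,14,50),'bolt_medium':(28,12,18,70),'bolt_large':(34,14,22,90),'bolt_giant':(41,17,27,110)}
def cam(n):
    c=optics.camera_info(n); return c['K'],np.array(c['eye']),R.from_euler('xyz',c['attitude']).as_matrix()
def proj(c,P):
    K,e,A=c; p=(np.atleast_2d(P)-e)@A; p=p@K.T; return p[:,:2]/p[:,2:]
def ray(c,uv,z):
    K,e,A=c; d=A@np.linalg.solve(K,[uv[0],uv[1],1]); return e+d*(z-e[2])/d[2]
def model(c,x,y,z0,dim,up=8):
    t=np.arange(0,2*np.pi,np.pi/12); h=np.c_[np.cos(t),np.sin(t)]
    f,hh,d,H=dim; m=np.zeros((384*up,512*up),np.uint8)
    for r,a,b in((f/2*1.05,0,hh),(d/2,hh,H)):
        P=np.vstack([np.c_[h*r+[x,y],np.full(len(t),z0+z)] for z in(a,b)])
        q=cv2.convexHull(((proj(c,P)+.5)*up).astype(np.int32)); cv2.fillConvexPoly(m,q,1)
    return m
def fit(c,mask,x,y,z0,dim):
    up=8; M=cv2.resize(mask.astype(np.uint8),None,fx=up,fy=up,interpolation=cv2.INTER_NEAREST)
    def cost(p):
        m=model(c,*p,z0,dim); return 1-(m&M).sum()/max((m|M).sum(),1)
    r=minimize(cost,[x,y],method='Nelder-Mead',options=dict(initial_simplex=[[x,y],[x+8,y],[x,y+8]],xatol=.1,maxfev=60))
    return r.x,1-r.fun
E
python3 - <<'E'
from h import *
guess={'bolt_small':(146,248),'bolt_medium':(238,211),'bolt_large':(190,226),'bolt_giant':(340,233)}
C={n:cam(n) for n in('top','scene')}
for n in C: optics.get_image(n)
for b,uv in guess.items():
    g=ray(C['top'],uv,20)
    for n in C:
        L=nets.outline_of(n,b)
        exp=proj(C[n],[*g[:2],30])[0]
        for o in L:
            if np.hypot(*(np.array(o['box'][:2])-exp))<15:
                p,s=fit(C[n],o['mask'],g[0],g[1],0,DIM[b]); print(b,n,round(o['score'],2),p.round(1),round(s,2)); break
        else: print(b,n,'none',[(round(o['score'],2),o['box']) for o in L],exp)
for nm in('spot_a','red_block'):
  for n in C:
    for o in nets.outline_of(n,nm):
        v,u=np.nonzero(o['mask']); print(nm,n,round(o['score'],2),ray(C[n],(u.mean(),v.mean()),12 if nm[0]=='s' else 30).round(1))
E
```

```text
bolt_small top none [] [144.88076503 248.38459799]
bolt_small scene 0.77 [409.6 250.5] 0.92
bolt_medium top 0.54 [486.7  54.9] 0.92
bolt_medium scene 0.76 [486.9  56.5] 0.88
bolt_large top 0.54 [452.5 149.4] 0.92
bolt_large scene 0.71 [453.4 151.7] 0.94
bolt_giant top 0.97 [ 436.2 -161.7] 0.93
bolt_giant scene 0.95 [ 437.8 -160.6] 0.92
spot_a top 0.8 [625.4  27.5  12. ]
spot_a top 0.74 [624.9 117.8  12. ]
spot_a top 0.62 [627.  -61.7  12. ]
spot_a top 0.56 [ 628.4 -151.1   12. ]
spot_a scene 0.97 [ 627.5 -151.1   12. ]
spot_a scene 0.8 [626.4  29.3  12. ]
spot_a scene 0.75 [ 417.7 -193.1   12. ]
spot_a scene 0.67 [625.5 119.1  12. ]
spot_a scene 0.65 [628.3 -60.9  12. ]
red_block top 0.78 [623.4 192.5  30. ]
red_block scene 0.75 [626.  195.8  30. ]
```

All four bolts agree in both cameras to about 2 mm, except bolt_small, which was only found in the scene view. The spots form a 90 mm row at yaw of about 0.6°. I'll close the fingers along world x (yaw 90°), so tool x = world +y and tool y = world +x.

```bash
python3 -m pendant '[[[0,0,1],[0,0,0],60],[[0,0,1],[0,0,0],50],[[0,0,1],[0,0,0],40],[[0,0,1],[0,0,0],30],[[0,0,1],[0,0,0],30],[[0,0,1],[0,0,0],30],[[0,0,1],[0,0,0],30],[[0,0,1],[0,0,0],30],[[0,0,1],[0,0,0],30],[[0,0,1],[0,0,0],30],[[0,0,1],[0,0,0],30],[[0,0,0.83],[0,0,0],30]]'
python3 -m pendant '[[[0,0,0],[-0.6,0.45,0],30],[[0,0,0],[-0.6,0.45,0],30],[[0,0,0],[-0.6,0.45,0],30],[[0,0,0],[-0.6,0.45,0],30],[[0,0,0],[-0.6,0.45,0],30],[[0,0,0],[-0.6,0.45,0],30],[[0,0,0],[-0.6,0.45,0],30],[[0,0,0],[-0.6,0.45,0],30],[[0,0,0],[-0.6,0.45,0],30],[[0,0,0],[-0.6,0.45,0],30],[[0,0,0],[-0.6,0.45,0],30],[[0,0,0],[-0.56,0.43,0],30]]'
python3 - <<'E'
from h import *
cv2.imwrite('pics/w1.png',cv2.cvtColor(optics.get_image('wrist'),cv2.COLOR_RGB2BGR))
c=cam('wrist');s=sensors.state();print(s['tool_pos'],s['tool_rot'],c[1],c[2].round(2))
for o in nets.outline_of('wrist','bolt_small'): print(o['score'],o['box'],fit(c,o['mask'],*ray(c,o['box'][:2],20)[:2],0,DIM['bolt_small']))
E
```

```text
time_s: 2.3
tool_pos: [140.5, 609.0, 226.8]
tool_rot: [-3.142, -0.0, 1.673]
contact_force: [0.1, -0.7, -0.1]
grip_width: 29.7
grasp_force: 0.0
time_s: 3.8
tool_pos: [446.5, 280.2, 226.9]
tool_rot: [3.141, -0.0, 1.676]
contact_force: [0.2, 0.1, 0.4]
grip_width: 29.7
grasp_force: 0.0
[449.8912088  275.82516158 227.28270399] [3.13906136e+00 1.60432691e-03 1.67055590e+00] [441.24993721 350.199777   386.0187501 ] [[ 1.    0.09  0.03]
 [ 0.1  -0.96 -0.28]
 [ 0.    0.28 -0.96]]
0.87 [226.2, 186.1, 21.3, 24.8] (array([414.14017699, 244.77411307]), np.float64(0.9204975406734771))
0.61 [271.5, 212.6, 17.8, 30.9] (array([476.16013745, 216.55721408]), np.float64(0.8740069566711041))
```

View pics/w1.png

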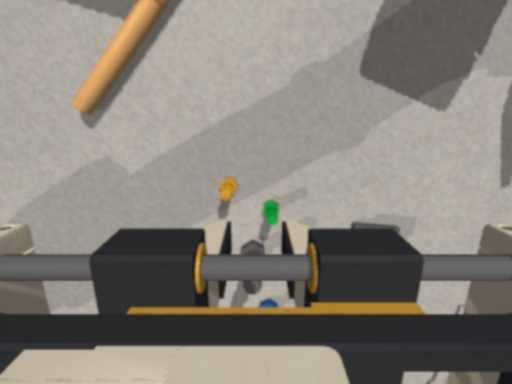

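The wrist view shows brass at (227,187), green at (271,212) and the dark bolt behind the fingers. The picture was taken while the arm was still settling, so I'll correct the yaw, let it rest, and re-measure.

```bash
cat > w.py <<'E'
from h import *
import sys
b=sys.argv[1]; gx,gy=map(float,sys.argv[2:4]); s=sensors.state(); optics.get_image('wrist'); c=cam('wrist')
print(s['time_s'],s['tool_pos'].round(1),s['tool_rot'].round(3),s['grip_width'].round(1))
z0=float(sys.argv[4]) if len(sys.argv)>4 else 0
for o in nets.outline_of('wrist',b):
    g=ray(c,o['box'][:2],z0+20)
    if np.hypot(g[0]-gx,g[1]-gy)<35:
        p,q=fit(c,o['mask'],g[0],g[1],z0,DIM[b]); print('fit',p.round(1),q.round(2))
        y=s['tool_rot'][2]; d=p-s['tool_pos'][:2]; print('tool dx,dy mm',d@[np.cos(y),np.sin(y)],d@[np.sin(y),-np.cos(y)])
E
python3 -m pendant '[[[0,0,0.97],[0,0,0],30],[[0,0,0],[-0.25,-0.3,0],30],[[0,0,0],[-0.25,-0.3,0],30],[[0,0,0],[0,-0.2,0],30],[[0,0,0],[0,0,0],30],[[0,0,0],[0,0,0],30],[[0,0,0],[0,0,0],30]]'
python3 w.py bolt_small 409 250
```

```text
time_s: 4.78
tool_pos: [406.1, 256.4, 226.7]
tool_rot: [3.141, 0.0, 1.574]
contact_force: [-0.2, 0.4, -0.2]
grip_width: 30.1
grasp_force: 0.0Traceback (most recent call last):
  File "w.py", line 4, in <module>
    print(s['time_s'],s['tool_pos'].round(1),s['tool_rot'].round(3),s['grip_width'].round(1))
                                                                    ^^^^^^^^^^^^^^^^^^^^^
AttributeError: 'float' object has no attribute 'round'
```

```bash
sed -i "s/s\['grip_width'\].round(1)/round(s['grip_width'],1)/" w.py; python3 w.py bolt_small 409 250
```

```text
4.825 [406.1 256.2 226.7] [3.141 0.    1.574] 30.4
fit [410.6 249.7] 0.92
tool dx,dy mm -6.561746703457643 4.551227794913509
```

```bash
python3 -m pendant '[[[0,0,0],[-0.13,0.08,0],30],[[0,0,0],[0,0,0.5],28],[[0,0,0],[0,0,0.5],28],[[0,0,0],[0,0,0.5],28],[[0,0,0],[0,0,0.5],28],[[0,0,0],[0,0,0.5],28],[[0,0,0],[0,0,0.5],28],[[0,0,0],[0,0,0],28],[[0,0,0],[0,0,0],28],[[0,0,0],[0,0,0],28]]'
python3 w.py bolt_small 409 250
```

```text
time_s: 6.18
tool_pos: [410.4, 249.9, 77.7]
tool_rot: [3.14, -0.001, 1.574]
contact_force: [0.6, -0.2, 0.8]
grip_width: 28.0
grasp_force: 0.0
6.175 [410.4 249.9  77.7] [ 3.140e+00 -1.000e-03  1.574e+00] 28.0
fit [409.7 249.1] 0.92
tool dx,dy mm -0.7657204201622667 -0.7486675546897419
```

```bash
python3 -m pendant '[[[0,0,0],[0,0,0.4],28],[[0,0,0],[0,0,0.4],28],[[0,0,0],[0,0,0.3],28],[[0,0,0],[0,0,0.17],28],[[0,0,0],[0,0,0],28],[[0,0,0],[0,0,0],24],[[0,0,0],[0,0,0],20],[[0,0,0],[0,0,0],17],[[0,0,0],[0,0,0],14],[[0,0,0],[0,0,0],8],[[0,0,0],[0,0,0],8],[[0,0,0],[0,0,0],8]]'
```

```text
time_s: 7.78
tool_pos: [410.0, 249.7, 13.4]
tool_rot: [3.141, -0.0, 1.574]
contact_force: [-0.1, -0.1, 3.2]
grip_width: 13.5
grasp_force: 30.0
```

```bash
python3 -m pendant '[[[0,0,0],[0,0,-0.2],8],[[0,0,0],[0,0,-0.4],8],[[0,0,0],[0,0,-0.5],8],[[0,0,0],[0,0,-0.6],8],[[0,0,0],[0,0,-0.6],8],[[0,0,0],[0,0,-0.4],8],[[0,0,0],[0,0,-0.3],8],[[0,0,0],[0,0,0],8]]'
python3 -m pendant '[[[0,0,0],[-0.3,0.16,0],8],[[0,0,0],[-0.6,0.33,0],8],[[0,0,0],[-0.7,0.38,0],8],[[0,0,0],[-0.8,0.44,0],8],[[0,0,0],[-0.8,0.44,0],8],[[0,0,0],[-0.8,0.44,0],8],[[0,0,0],[-0.8,0.44,0],8],[[0,0,0],[-0.8,0.44,0],8],[[0,0,0],[-0.8,0.44,0],8],[[0,0,0],[-0.7,0.38,0],8],[[0,0,0],[-0.6,0.33,0],8],[[0,0,0],[-0.3,0.14,0],8]]'
python3 -m pendant '[[[0,0,0],[0,0,0],8],[[0,0,0],[0,0,0],8],[[0,0,0],[0,0,0],8]]'
python3 - <<'E'
from h import *
s=sensors.state(); cv2.imwrite('pics/w2.png',cv2.cvtColor(optics.get_image('wrist'),cv2.COLOR_RGB2BGR)); c=cam('wrist')
for n in('spot_a','bolt_small'):
  for o in nets.outline_of('wrist',n):
    v,u=np.nonzero(o['mask']); print(n,round(o['score'],2),np.round(o['box']),ray(c,(u.mean(),v.mean()),12).round(1))
E
```

```text
time_s: 8.78
tool_pos: [410.0, 249.9, 164.0]
tool_rot: [3.14, -0.001, 1.574]
contact_force: [0.0, -0.5, -0.8]
grip_width: 13.7
grasp_force: 30.0
time_s: 10.28
tool_pos: [628.9, -151.7, 161.9]
tool_rot: [-3.14, 0.001, 1.572]
contact_force: [-0.3, 0.1, -1.1]
grip_width: 13.5
grasp_force: 30.0
time_s: 10.65
tool_pos: [628.9, -147.9, 163.2]
tool_rot: [-3.141, -0.001, 1.576]
contact_force: [0.2, 0.6, -1.3]
grip_width: 12.9
grasp_force: 30.0
spot_a 0.7 [259.  96.  51.  59.] [628.6 -61.   12. ]
spot_a 0.67 [258.  15.  60.  30.] [627.2  15.3  12. ]
spot_a 0.61 [258. 180.  45.  47.] [ 629.6 -151.5   12. ]
bolt_small 0.85 [254. 233.  26.  45.] [ 629.1 -216.    12. ]
```

View pics/w2.png

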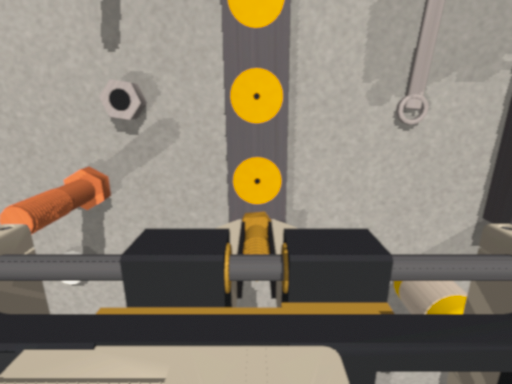

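Held bolt at (254,233), with spot_a behind it at (258,180). Wrist reading of spot_a is (629.6,-151.5), close to the fixed cameras. I'll check the in-hand offset.

```bash
python3 w.py bolt_small 628 -150 149.7
```

```text
10.8 [ 629.1 -148.7  163.4] [ 3.141 -0.     1.575] 13.1
fit [ 628.4 -136.3] 0.5
tool dx,dy mm 12.458245435616968 -0.6367967516269952
```

```bash
python3 -m pendant '[[[0,0,0],[-0.05,0,0.3],8],[[0,0,0],[0,0,0.5],8],[[0,0,0],[0,0,0.5],8],[[0,0,0],[0,0,0.5],8],[[0,0,0],[0,0,0.4],8],[[0,0,0],[0,0,0.3],8],[[0,0,0],[0,0,0.16],8],[[0,0,0],[0,0,0],8],[[0,0,0],[0,0,0],8],[[0,0,0],[0,0,0],8]]'
```

```text
time_s: 12.15
tool_pos: [629.6, -152.3, 31.0]
tool_rot: [3.14, 0.0, 1.574]
contact_force: [-0.8, -0.0, -0.3]
grip_width: 13.2
grasp_force: 30.0
```

```bash
python3 -m pendant '[[[0,0,0],[0.02,-0.02,0.06],8],[[0,0,0],[0,0,0.03],8],[[0,0,0],[0,0,0],8],[[0,0,0],[0,0,0],8]]'; python3 -m pendant '[[[0,0,0],[0,0,0.02],8],[[0,0,0],[0,0,0],8],[[0,0,0],[0,0,0],8]]'
```

```text
time_s: 12.65
tool_pos: [628.1, -151.2, 25.7]
tool_rot: [-3.142, 0.0, 1.574]
contact_force: [-0.1, 0.9, 0.1]
grip_width: 13.3
grasp_force: 30.0
time_s: 13.02
tool_pos: [628.3, -151.2, 25.5]
tool_rot: [3.141, -0.0, 1.574]
contact_force: [-2.1, 1.2, 7.9]
grip_width: 13.2
grasp_force: 30.0
```

```bash
python3 -m pendant '[[[0,0,0],[0,0,0],16],[[0,0,0],[0,0,0],20],[[0,0,0],[0,0,0],28],[[0,0,0],[0,0,0],32],[[0,0,0],[0,0,0],32],[[0,0,0],[0,0,-0.2],32],[[0,0,0],[0,0,-0.5],32],[[0,0,0],[0,0,-0.6],32],[[0,0,0],[0,0,-0.6],32],[[0,0,0],[0,0,-0.6],32],[[0,0,0],[0,0,-0.4],32],[[0,0,0],[0,0,0],32]]'
python3 -m pendant '[[[0,0,0],[0.3,-0.2,0],32],[[0,0,0],[0.6,-0.4,0],32],[[0,0,0],[0.7,-0.5,0],32],[[0,0,0],[0.7,-0.5,0],32],[[0,0,0],[0.7,-0.5,0],32],[[0,0,0],[0.6,-0.43,0],32],[[0,0,0],[0.35,-0.2,0],32],[[0,0,0],[0.19,-0.1,0],32],[[0,0,0],[0,0,0],32],[[0,0,0],[0,0,0],32],[[0,0,0],[0,0,0],32],[[0,0,0],[0,0,0],32]]'
python3 w.py bolt_medium 487 56
python3 - <<'E'
from h import *
for n in('top','scene'):
    cv2.imwrite(f'pics/{n}1.png',cv2.cvtColor(optics.get_image(n),cv2.COLOR_RGB2BGR)); c=cam(n)
    for o in nets.outline_of(n,'bolt_small'):
        g=ray(c,o['box'][:2],32)
        if g[0]>600: print(n,fit(c,o['mask'],g[0],g[1],12,DIM['bolt_small']))
E
```

```text
time_s: 14.52
tool_pos: [629.2, -151.6, 171.9]
tool_rot: [3.138, 0.001, 1.574]
contact_force: [0.2, 0.8, -0.8]
grip_width: 32.3
grasp_force: 0.0
time_s: 16.02
tool_pos: [486.1, 54.7, 169.7]
tool_rot: [3.142, 0.0, 1.573]
contact_force: [0.5, 0.2, -0.5]
grip_width: 32.0
grasp_force: 0.0
16.025 [486.1  54.7 169.7] [3.142 0.    1.573] 32.0
fit [488.2  55.6] 0.94
tool dx,dy mm 0.8198633333736522 2.0351819503812107
top (array([ 627.0866346 , -152.34612408]), np.float64(0.825614559282901))
scene (array([ 626.59263431, -152.91373375]), np.float64(0.8176089918256131))
scene (array([630.06478781, -45.13001889]), np.float64(0.40172465060957485))
scene (array([ 646.30554656, -140.20236488]), np.float64(0.3352606820854567))
```

View pics/scene1.png

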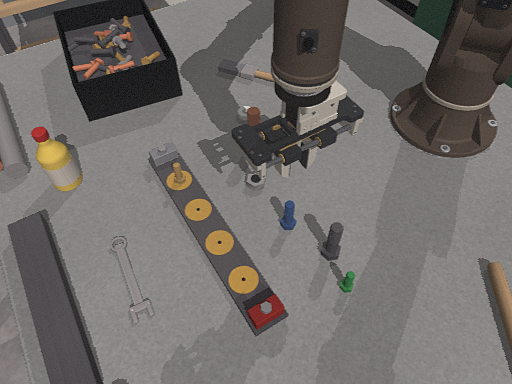

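The scene view shows brass upright on the far spot (179,180), near the grey block. Blue is at (289,215), dark at (333,240) and green at (348,281), all upright. Next is bolt_medium.

```bash
python3 -m pendant '[[[0,0,0],[0.02,0.03,0.2],32],[[0,0,0],[0,0,0.4],32],[[0,0,0],[0,0,0.5],32],[[0,0,0],[0,0,0.4],32],[[0,0,0],[0,0,0.2],32],[[0,0,0],[0,0,0],32],[[0,0,0],[0,0,0],32],[[0,0,0],[0,0,0],32]]'
python3 w.py bolt_medium 487 56
```

```text
time_s: 17.32
tool_pos: [487.9, 56.4, 85.3]
tool_rot: [3.14, -0.0, 1.574]
contact_force: [-0.3, -0.6, 0.1]
grip_width: 32.2
grasp_force: 0.0
17.325 [487.9  56.4  85.3] [ 3.14  -0.     1.574] 32.2
fit [487.7  56.4] 0.92
tool dx,dy mm -0.03284696058762902 -0.20769817935623025
```

Aligned. Descend 62 mm and close.

```bash
python3 -m pendant '[[[0,0,0],[0,0,0.4],32],[[0,0,0],[0,0,0.4],32],[[0,0,0],[0,0,0.3],32],[[0,0,0],[0,0,0.14],32],[[0,0,0],[0,0,0],32],[[0,0,0],[0,0,0],28],[[0,0,0],[0,0,0],24],[[0,0,0],[0,0,0],21],[[0,0,0],[0,0,0],18],[[0,0,0],[0,0,0],11],[[0,0,0],[0,0,0],11],[[0,0,0],[0,0,0],11]]'
python3 -m pendant '[[[0,0,0],[0,0,-0.2],11],[[0,0,0],[0,0,-0.4],11],[[0,0,0],[0,0,-0.5],11],[[0,0,0],[0,0,-0.6],11],[[0,0,0],[0,0,-0.5],11],[[0,0,0],[0,0,-0.3],11],[[0,0,0],[0,0,0],11],[[0,0,0],[0,0,0],11]]'
```

```text
time_s: 18.92
tool_pos: [487.8, 56.4, 22.9]
tool_rot: [3.141, -0.0, 1.574]
contact_force: [1.7, 0.4, 3.2]
grip_width: 17.3
grasp_force: 30.0
time_s: 19.92
tool_pos: [486.7, 56.4, 147.0]
tool_rot: [-3.14, 0.0, 1.574]
contact_force: [-0.1, -0.2, -1.7]
grip_width: 17.3
grasp_force: 30.0
```

```bash
python3 -m pendant '[[[0,0,0],[-0.15,0.2,0],11],[[0,0,0],[-0.35,0.4,0],11],[[0,0,0],[-0.45,0.55,0],11],[[0,0,0],[-0.5,0.6,0],11],[[0,0,0],[-0.45,0.55,0],11],[[0,0,0],[-0.3,0.35,0],11],[[0,0,0],[-0.15,0.18,0],11],[[0,0,0],[0,0,0],11],[[0,0,0],[0,0,0],11],[[0,0,0],[0,0,0],11],[[0,0,0],[0,0,0],11]]'
python3 - <<'E'
from rig import sensors; s=sensors.state(); print(s['tool_pos'])
E
```

```text
time_s: 21.3
tool_pos: [629.1, -60.0, 147.9]
tool_rot: [3.141, -0.0, 1.575]
contact_force: [-0.1, -0.7, -1.4]
grip_width: 17.8
grasp_force: 30.0
[629.12067653 -60.01000641 147.90160655]
```

```bash
python3 -m pendant '[[[0,0,0],[-0.02,-0.01,0.2],11],[[0,0,0],[0,0,0.5],11],[[0,0,0],[0,0,0.5],11],[[0,0,0],[0,0,0.5],11],[[0,0,0],[0,0,0.3],11],[[0,0,0],[0,0,0.18],11],[[0,0,0],[0,0,0],11],[[0,0,0],[0,0,0],11],[[0,0,0],[0,0,0],11]]'
```

```text
time_s: 22.42
tool_pos: [629.4, -61.7, 39.5]
tool_rot: [3.14, -0.0, 1.574]
contact_force: [-0.5, 0.4, -2.0]
grip_width: 17.9
grasp_force: 30.0
```

```bash
python3 -m pendant '[[[0,0,0],[0.01,-0.02,0.06],11],[[0,0,0],[0,0,0.02],11],[[0,0,0],[0,0,0],11],[[0,0,0],[0,0,0],11]]'; python3 -m pendant '[[[0,0,0],[0,0,0.02],11],[[0,0,0],[0,0,0],11],[[0,0,0],[0,0,0],11]]'
```

```text
time_s: 22.92
tool_pos: [627.7, -61.0, 35.0]
tool_rot: [-3.141, -0.0, 1.574]
contact_force: [-3.7, 2.2, 5.7]
grip_width: 17.0
grasp_force: 30.0
time_s: 23.3
tool_pos: [627.8, -61.0, 34.9]
tool_rot: [3.141, -0.001, 1.574]
contact_force: [-6.0, 2.5, 14.7]
grip_width: 17.5
grasp_force: 30.0
```

```bash
python3 -m pendant '[[[0,0,0],[0,0,-0.02],20],[[0,0,0],[0,0,0],24],[[0,0,0],[0,0,0],30],[[0,0,0],[0,0,0],36],[[0,0,0],[0,0,0],36],[[0,0,0],[0,0,-0.2],36],[[0,0,0],[0,0,-0.5],36],[[0,0,0],[0,0,-0.6],36],[[0,0,0],[0,0,-0.6],36],[[0,0,0],[0,0,-0.6],36],[[0,0,0],[0,0,-0.5],36],[[0,0,0],[0,0,0],36]]'
python3 -m pendant '[[[0,0,0],[0.3,-0.25,0],36],[[0,0,0],[0.6,-0.5,0],36],[[0,0,0],[0.7,-0.6,0],36],[[0,0,0],[0.7,-0.6,0],36],[[0,0,0],[0.7,-0.6,0],36],[[0,0,0],[0.6,-0.5,0],36],[[0,0,0],[0.4,-0.3,0],36],[[0,0,0],[0.23,-0.15,0],36],[[0,0,0],[0,0,0],36],[[0,0,0],[0,0,0],36],[[0,0,0],[0,0,0],36],[[0,0,0],[0,0,0],36]]'
python3 w.py bolt_large 453 151
python3 - <<'E'
from h import *
for n in('top','scene'):
    optics.get_image(n); c=cam(n)
    for o in nets.outline_of(n,'bolt_medium'):
        g=ray(c,o['box'][:2],32)
        if g[0]>600: print(n,fit(c,o['mask'],g[0],g[1],12,DIM['bolt_medium']))
E
```

```text
time_s: 24.8
tool_pos: [629.1, -61.6, 187.5]
tool_rot: [3.137, -0.0, 1.574]
contact_force: [-0.7, -0.5, -0.8]
grip_width: 36.1
grasp_force: 0.0
time_s: 26.3
tool_pos: [452.5, 149.1, 184.7]
tool_rot: [3.141, 0.0, 1.573]
contact_force: [0.3, 0.1, 0.2]
grip_width: 35.7
grasp_force: 0.0
26.3 [452.5 149.1 184.7] [3.141 0.    1.573] 35.7
fit [453.4 151.1] 0.93
tool dx,dy mm 2.049244767671313 0.9977050270255153
top (array([625.97929898, -61.40020132]), np.float64(0.921659794718835))
scene (array([627.12006321, -60.52345674]), np.float64(0.8992799320184266))
```

```bash
python3 -m pendant '[[[0,0,0],[0.035,0.015,0.2],36],[[0,0,0],[0,0,0.4],36],[[0,0,0],[0,0,0.5],36],[[0,0,0],[0,0,0.4],36],[[0,0,0],[0,0,0],36],[[0,0,0],[0,0,0],36],[[0,0,0],[0,0,0],36]]'
python3 w.py bolt_large 453 151
```

```text
time_s: 27.48
tool_pos: [453.4, 151.7, 110.4]
tool_rot: [3.14, -0.001, 1.574]
contact_force: [0.5, 0.7, -0.2]
grip_width: 36.1
grasp_force: 0.0
27.475 [453.4 151.7 110.4] [ 3.140e+00 -1.000e-03  1.574e+00] 36.1
fit [453.9 150.5] 0.95
tool dx,dy mm -1.2193790264589837 0.48027060913026964
```

Descend 74 mm (1.48), close, lift.

```bash
python3 -m pendant '[[[0,0,0],[-0.01,0,0.4],36],[[0,0,0],[0,0,0.4],36],[[0,0,0],[0,0,0.4],36],[[0,0,0],[0,0,0.28],36],[[0,0,0],[0,0,0],36],[[0,0,0],[0,0,0],32],[[0,0,0],[0,0,0],28],[[0,0,0],[0,0,0],25],[[0,0,0],[0,0,0],22],[[0,0,0],[0,0,0],15],[[0,0,0],[0,0,0],15],[[0,0,0],[0,0,0],15]]'
python3 -m pendant '[[[0,0,0],[0,0,-0.2],15],[[0,0,0],[0,0,-0.4],15],[[0,0,0],[0,0,-0.5],15],[[0,0,0],[0,0,-0.6],15],[[0,0,0],[0,0,-0.5],15],[[0,0,0],[0,0,-0.3],15],[[0,0,0],[0,0,0],15],[[0,0,0],[0,0,0],15]]'
```

```text
time_s: 29.08
tool_pos: [453.7, 151.2, 36.1]
tool_rot: [3.14, -0.0, 1.574]
contact_force: [2.9, -1.0, 5.4]
grip_width: 21.6
grasp_force: 30.0
time_s: 30.08
tool_pos: [452.0, 150.8, 159.9]
tool_rot: [-3.14, 0.001, 1.574]
contact_force: [-0.4, -0.3, -2.8]
grip_width: 21.4
grasp_force: 30.0
```

```bash
python3 -m pendant '[[[0,0,0],[-0.15,0.2,0],15],[[0,0,0],[-0.3,0.4,0],15],[[0,0,0],[-0.45,0.65,0],15],[[0,0,0],[-0.5,0.7,0],15],[[0,0,0],[-0.45,0.65,0],15],[[0,0,0],[-0.35,0.5,0],15],[[0,0,0],[-0.15,0.25,0],15],[[0,0,0],[-0.1,0.14,0],15],[[0,0,0],[0,0,0],15],[[0,0,0],[0,0,0],15],[[0,0,0],[0,0,0],15],[[0,0,0],[0,0,0],15]]'
```

```text
time_s: 31.58
tool_pos: [627.6, 29.6, 160.9]
tool_rot: [3.141, -0.0, 1.575]
contact_force: [-0.3, -0.2, -3.2]
grip_width: 21.4
grasp_force: 30.0
```

Final TCP z ≈ 48; go to about 52 first (2.18).

```bash
python3 -m pendant '[[[0,0,0],[-0.015,0,0.2],15],[[0,0,0],[0,0,0.5],15],[[0,0,0],[0,0,0.5],15],[[0,0,0],[0,0,0.5],15],[[0,0,0],[0,0,0.3],15],[[0,0,0],[0,0,0.18],15],[[0,0,0],[0,0,0],15],[[0,0,0],[0,0,0],15],[[0,0,0],[0,0,0],15]]'
```

```text
time_s: 32.7
tool_pos: [628.3, 28.4, 52.5]
tool_rot: [3.14, -0.0, 1.574]
contact_force: [0.0, 0.0, -2.1]
grip_width: 21.6
grasp_force: 30.0
```

```bash
python3 -m pendant '[[[0,0,0],[0,-0.01,0.06],15],[[0,0,0],[0,0,0.02],15],[[0,0,0],[0,0,0],15],[[0,0,0],[0,0,0],15]]'; python3 -m pendant '[[[0,0,0],[0,0,0.01],15],[[0,0,0],[0,0,0],15],[[0,0,0],[0,0,0],15]]'
```

```text
time_s: 33.2
tool_pos: [627.3, 28.4, 48.1]
tool_rot: [3.141, -0.0, 1.574]
contact_force: [-3.4, 0.9, 5.5]
grip_width: 21.2
grasp_force: 30.0
time_s: 33.58
tool_pos: [627.3, 28.4, 48.1]
tool_rot: [3.141, -0.001, 1.574]
contact_force: [-4.4, 1.5, 9.9]
grip_width: 21.0
grasp_force: 30.0
```

```bash
python3 -m pendant '[[[0,0,0],[0,0,-0.01],24],[[0,0,0],[0,0,0],28],[[0,0,0],[0,0,0],34],[[0,0,0],[0,0,0],41],[[0,0,0],[0,0,0],41],[[0,0,0],[0,0,-0.2],41],[[0,0,0],[0,0,-0.5],41],[[0,0,0],[0,0,-0.6],41],[[0,0,0],[0,0,-0.6],41],[[0,0,0],[0,0,-0.6],41],[[0,0,0],[0,0,-0.5],41],[[0,0,0],[0,0,0],41]]'
python3 -m pendant '[[[0,0,0],[-0.25,-0.25,0],41],[[0,0,0],[-0.5,-0.5,0],41],[[0,0,0],[-0.65,-0.65,0],41],[[0,0,0],[-0.65,-0.65,0],41],[[0,0,0],[-0.65,-0.65,0],41],[[0,0,0],[-0.55,-0.55,0],41],[[0,0,0],[-0.35,-0.35,0],41],[[0,0,0],[-0.19,-0.2,0],41],[[0,0,0],[0,0,0],41],[[0,0,0],[0,0,0],41],[[0,0,0],[0,0,0],41],[[0,0,0],[0,0,0],41]]'
python3 w.py bolt_giant 437 -161
python3 - <<'E'
from h import *
for n in('top','scene'):
    cv2.imwrite(f'pics/{n}2.png',cv2.cvtColor(optics.get_image(n),cv2.COLOR_RGB2BGR)); c=cam(n)
    for o in nets.outline_of(n,'bolt_large'):
        g=ray(c,o['box'][:2],32)
        if g[0]>590: print(n,fit(c,o['mask'],g[0],g[1],12,DIM['bolt_large']))
E
```

```text
time_s: 35.08
tool_pos: [628.6, 28.1, 200.4]
tool_rot: [3.137, -0.001, 1.574]
contact_force: [-0.1, -0.1, -0.4]
grip_width: 40.7
grasp_force: 0.0
time_s: 36.58
tool_pos: [438.3, -161.4, 197.6]
tool_rot: [-3.141, 0.0, 1.575]
contact_force: [0.6, 0.2, -0.4]
grip_width: 41.1
grasp_force: 0.0
36.575 [ 438.3 -161.4  197.6] [-3.141  0.     1.575] 41.1
fit [ 437.  -161.9] 0.95
tool dx,dy mm -0.45809993452487924 -1.3187929103907696
top (array([626.20609752,  28.23434492]), np.float64(0.9292298716452743))
top (array([630.0152948 , 190.54526065]), np.float64(0.5682413022661985))
scene (array([626.3145588 ,  28.32912924]), np.float64(0.9264081129231191))
```

View pics/scene2.png

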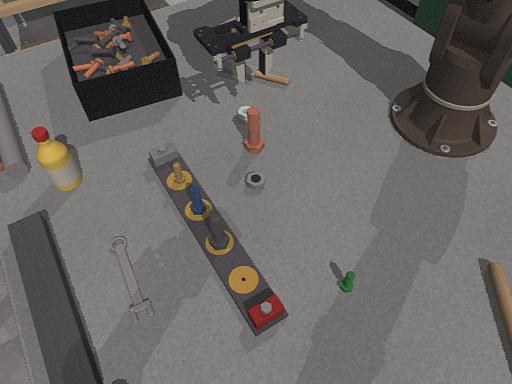

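Brass, blue and dark stand upright on their spots at (179,176), (198,203) and (219,235). The copper bolt is at (254,130) and spot_d is free at (244,279). Now the giant.

```bash
python3 -m pendant '[[[0,0,0],[-0.005,-0.02,0.2],41],[[0,0,0],[0,0,0.4],41],[[0,0,0],[0,0,0.5],41],[[0,0,0],[0,0,0.3],41],[[0,0,0],[0,0,0],41],[[0,0,0],[0,0,0],41],[[0,0,0],[0,0,0],41]]'
python3 w.py bolt_giant 437 -161
```

```text
time_s: 37.75
tool_pos: [437.5, -162.2, 128.4]
tool_rot: [3.14, 0.0, 1.574]
contact_force: [0.1, 0.3, 1.2]
grip_width: 40.9
grasp_force: 0.0
37.75 [ 437.5 -162.2  128.4] [3.14  0.    1.574] 40.9
fit [ 437.  -161.6] 0.95
tool dx,dy mm 0.6940932741214237 -0.45334138686533243
```

```bash
python3 -m pendant '[[[0,0,0],[0.01,-0.01,0.4],41],[[0,0,0],[0,0,0.4],41],[[0,0,0],[0,0,0.4],41],[[0,0,0],[0,0,0.28],41],[[0,0,0],[0,0,0],41],[[0,0,0],[0,0,0],37],[[0,0,0],[0,0,0],33],[[0,0,0],[0,0,0],30],[[0,0,0],[0,0,0],27],[[0,0,0],[0,0,0],20],[[0,0,0],[0,0,0],20],[[0,0,0],[0,0,0],20]]'
python3 -m pendant '[[[0,0,0],[0,0,-0.2],20],[[0,0,0],[0,0,-0.4],20],[[0,0,0],[0,0,-0.5],20],[[0,0,0],[0,0,-0.6],20],[[0,0,0],[0,0,-0.5],20],[[0,0,0],[0,0,-0.3],20],[[0,0,0],[0,0,0],20],[[0,0,0],[0,0,0],20]]'
```

```text
time_s: 39.35
tool_pos: [437.1, -161.7, 54.0]
tool_rot: [3.14, 0.0, 1.574]
contact_force: [2.0, 1.1, 4.8]
grip_width: 26.6
grasp_force: 30.0
time_s: 40.35
tool_pos: [435.7, -161.3, 177.8]
tool_rot: [-3.14, -0.0, 1.574]
contact_force: [-0.1, -0.0, -4.3]
grip_width: 26.5
grasp_force: 30.0
```

```bash
python3 -m pendant '[[[0,0,0],[0.2,0.13,0],20],[[0,0,0],[0.4,0.27,0],20],[[0,0,0],[0.55,0.37,0],20],[[0,0,0],[0.6,0.4,0],20],[[0,0,0],[0.6,0.4,0],20],[[0,0,0],[0.6,0.4,0],20],[[0,0,0],[0.6,0.4,0],20],[[0,0,0],[0.6,0.4,0],20],[[0,0,0],[0.55,0.38,0],20],[[0,0,0],[0.5,0.34,0],20],[[0,0,0],[0.4,0.25,0],20],[[0,0,0],[0.2,0.1,0],20]]'
python3 -m pendant '[[[0,0,0],[0.4,-0.05,0],20],[[0,0,0],[0,0,0],20],[[0,0,0],[0,0,0],20],[[0,0,0],[0,0,0],20]]'
```

```text
time_s: 41.85
tool_pos: [627.3, 131.5, 177.2]
tool_rot: [-3.14, 0.0, 1.577]
contact_force: [-0.0, 0.4, -4.7]
grip_width: 26.5
grasp_force: 30.0
time_s: 42.35
tool_pos: [624.8, 148.0, 179.0]
tool_rot: [3.141, 0.0, 1.573]
contact_force: [-0.2, -0.1, -4.1]
grip_width: 26.2
grasp_force: 30.0
```

```bash
python3 -m pendant '[[[0,0,0],[-0.2,0.03,0],20],[[0,0,0],[-0.24,0,0],20],[[0,0,0],[-0.15,0,0],20],[[0,0,0],[0,0,0],20],[[0,0,0],[0,0,0],20],[[0,0,0],[0,0,0],20]]'
```

```text
time_s: 43.1
tool_pos: [626.4, 120.2, 178.7]
tool_rot: [-3.141, -0.0, 1.575]
contact_force: [-0.6, 0.1, -4.5]
grip_width: 26.5
grasp_force: 30.0
```

Final TCP z ≈ 66; go to about 70 (2.17).

```bash
python3 -m pendant '[[[0,0,0],[-0.02,0,0.2],20],[[0,0,0],[0,0,0.5],20],[[0,0,0],[0,0,0.5],20],[[0,0,0],[0,0,0.5],20],[[0,0,0],[0,0,0.3],20],[[0,0,0],[0,0,0.17],20],[[0,0,0],[0,0,0],20],[[0,0,0],[0,0,0],20],[[0,0,0],[0,0,0],20]]'
```

```text
time_s: 44.22
tool_pos: [627.0, 118.7, 71.0]
tool_rot: [3.14, -0.0, 1.574]
contact_force: [-0.4, -0.9, -3.5]
grip_width: 26.4
grasp_force: 30.0
```

```bash
python3 -m pendant '[[[0,0,0],[0,0,0.06],20],[[0,0,0],[0,0,0.02],20],[[0,0,0],[0,0,0],20],[[0,0,0],[0,0,0],20]]'; python3 -m pendant '[[[0,0,0],[0,0,0.01],20],[[0,0,0],[0,0,0],20],[[0,0,0],[0,0,0],20]]'
```

```text
time_s: 44.72
tool_pos: [626.4, 118.6, 66.2]
tool_rot: [-3.141, 0.0, 1.574]
contact_force: [-0.4, -0.4, -4.3]
grip_width: 26.5
grasp_force: 30.0
time_s: 45.1
tool_pos: [626.5, 118.6, 66.1]
tool_rot: [3.141, -0.0, 1.574]
contact_force: [-2.3, 0.6, 3.8]
grip_width: 26.4
grasp_force: 30.0
```

Contact. Release, lift, back away and verify.

```bash
python3 -m pendant '[[[0,0,0],[0,0,0],29],[[0,0,0],[0,0,0],33],[[0,0,0],[0,0,0],38],[[0,0,0],[0,0,0],45],[[0,0,0],[0,0,0],45],[[0,0,0],[0,0,-0.2],45],[[0,0,0],[0,0,-0.5],45],[[0,0,0],[0,0,-0.6],45],[[0,0,0],[0,0,-0.6],45],[[0,0,0],[0,0,-0.6],45],[[0,0,0],[0,0,-0.5],45],[[0,0,0],[0,0,0],45]]'
python3 -m pendant '[[[0,0,0],[0,-0.4,0],45],[[0,0,0],[0,-0.7,0],45],[[0,0,0],[0,-0.7,0],45],[[0,0,0],[0,-0.7,0],45],[[0,0,0],[0,-0.7,0],45],[[0,0,0],[0,-0.4,0],45],[[0,0,0],[0,0,0],45],[[0,0,0],[0,0,0],45],[[0,0,0],[0,0,0],45]]'
python3 - <<'E'
from h import *
for n in('top','scene'):
    cv2.imwrite(f'pics/{n}3.png',cv2.cvtColor(optics.get_image(n),cv2.COLOR_RGB2BGR)); c=cam(n)
    for b in DIM:
        for o in nets.outline_of(n,b):
            g=ray(c,o['box'][:2],32)
            if g[0]>590:
                p,q=fit(c,o['mask'],g[0],g[1],12,DIM[b])
                if q>.7: print(n,b,p.round(1),q.round(2))
E
```

```text
time_s: 46.6
tool_pos: [627.8, 118.5, 218.4]
tool_rot: [3.137, -0.001, 1.574]
contact_force: [0.3, -0.6, -0.1]
grip_width: 45.0
grasp_force: 0.0
time_s: 47.72
tool_pos: [447.2, 117.8, 215.6]
tool_rot: [3.141, 0.001, 1.574]
contact_force: [0.1, 0.0, 0.1]
grip_width: 45.2
grasp_force: 0.0
top bolt_small [ 626.6 -152.3] 0.83
top bolt_medium [626.4 -61.5] 0.93
top bolt_large [626.1  27.4] 0.92
top bolt_giant [625.  117.9] 0.93
scene bolt_small [ 626.5 -150. ] 0.86
scene bolt_medium [626.8 -61.7] 0.91
scene bolt_large [626.2  28.6] 0.91
scene bolt_giant [625.3 119.5] 0.94
```

View pics/scene3.png

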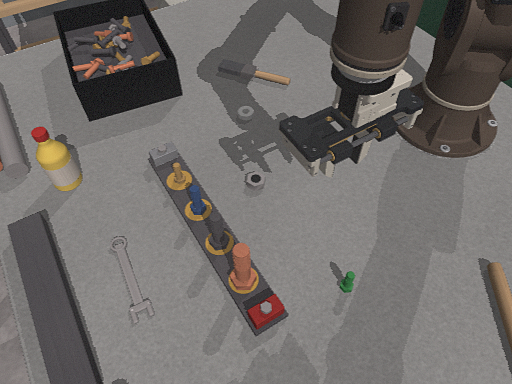

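View pics/top3.png

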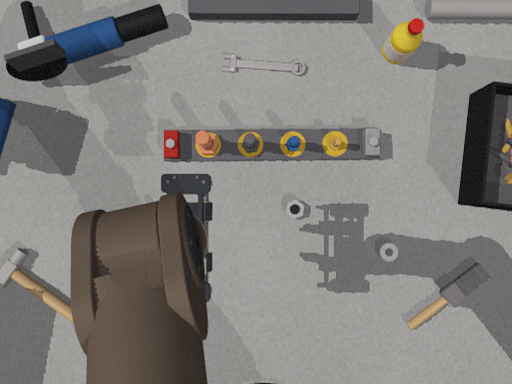

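All four stand upright within about 2 mm of their spot centres: copper next to red (208,144), then dark (250,144), blue (293,144) and brass (335,144). Nothing else was moved.

```bash
python3 -c "
from rig import manip; print(manip.job_done())"
```

```text
the job is handed in; nothing more can be done
None
```

The job is handed in: the four bolts stand upright within about 2 mm of the middle of their spots, largest by the red block down to smallest at the grey end, and none toppled.

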